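Lock the culture dish and read it under the loupe

TASK

Tap the red locking peg of the blue reading stand fully home with the mallet and put the mallet back down on the bench, clear of the stand. Then take the loupe by its handle and hold it level over the culture dish, the lens centred on the dish and at the height of the orange collar on the stand's post; finish while still holding it there, steady. Keep your hand and the loupe off the stand, leave the collar as it is set and do not disturb the other things on the bench.

Things in the scene. Friction and masses are not known exactly. Their poses are not given: they have to be found in the camera images.
- stand: reading stand, fixed: blue deck 130 (x) x 180 (y) x 30 mm high, turned about the vertical. Origin at the centre of its underside, on the bench. On the deck: the culture dish at its centre, 90 mm across, rim 46 mm above the bench; the red peg at x -35, y -68 mm; a steel post 10 mm thick at x +45, y +73 mm, its top 175 mm above the bench, carrying the orange collar
- dish_center (a point): centre of the culture dish (cream disc with purple spots) on the stand, on its surface, 44 mm above the bench
- peg (a joint): how far the locking peg is driven down, m: 0 fully up, 0.014 fully home against its stop. It slides straight down; friction of 6 N and a spring reaching 2 N hold it against light touches, so it takes about 9 N and then stays where it is driven
- peg_top (a point): centre of the top face of the red locking peg, 18 mm diameter. The top is 55 mm above the bench when the peg is fully up, 41 mm when home (then 8 mm above the steel bush it slides in, whose face is 33 mm above the bench)
- focal_mark (a point): centre of the orange collar (24 mm diameter, 8 mm high) on the stand's post: its mid-height is the focal height. The collar is set somewhere from 95 to 145 mm above the bench and keeps its height by friction
- mallet: small mallet, about 220 g, standing upright on its head: head a cylinder 34 mm diameter, 60 mm tall with white plastic faces, its axis is z. Origin at the centre of the lower face. Wooden handle, 16 mm wide (y), 20 mm high, level along -x at 30 mm above the lower face, from the head to 130 mm from the head's axis. Its balance point lies about 5 mm from the head's axis. It stands on its head by itself
- loupe: loupe (reading lens), about 90 g: black ring 62 mm outer diameter, 12 mm high, with a clear lens. Origin at the lens centre on the ring's underside, z is the lens axis (up). Straight black handle along -x, 16 mm wide (y) and 16 mm high, its underside level with the ring's, from the ring to 142 mm from the lens centre. It balances about 49 mm from the lens centre, in the handle. It lies on its rest, underside 30 mm above the bench
- lens_center (a point): centre of the loupe's lens, at mid-height of its ring, 6 mm above the loupe's origin
- rest: fixed low blue rest with two grey supports that carry the loupe, 30 mm high: a round one 52 mm diameter under the lens and a narrow one 12 mm long (x) and 24 mm wide (y), 132 mm from the lens centre, under the handle's end; between them the handle is free, above a 6 mm base plate 70 mm wide. Origin on the bench under the lens centre, handle side to -x
- tube_rack: blue test-tube rack with capped tubes, 100 x 220 x 102 mm high. Bystander, loose; origin at the centre of its underside
- jar: small specimen jar with yellow cap, 56 mm across, 75 mm high. Bystander, loose; origin at the centre of its underside
- tip_box: yellow pipette-tip box with clear lid, 85 x 120 x 57 mm high. Bystander, loose; origin at the centre of its underside
- timer: white bench timer, 50 x 65 x 22 mm high. Bystander, loose; origin at the centre of its underside
- dish_stack: stack of three culture dishes, 92 mm across, 45 mm high. Bystander, loose; origin at the centre of its underside
- marker: white marker pen with green cap, 128 mm long along x, 15 mm thick. Bystander, loose; origin at the centre of its underside

How it is judged (in metres and radians):
On the way, in this order (a step that is already met when the one before it is completed fails the run):
1. the locking peg is driven fully home (value of joint peg above 0.0122 m), for 0.1 s.
2. the mallet is put down on the bench, clear of the stand, and let go (height (world z) of mallet below 0.025 m and contact force between mallet and stand below 0.1 N and contact force between mallet and the fingers below 0.1 N and linear speed of mallet below 0.03 m/s), for 0.2 s.
At the end, for the whole second after the job is handed in: Peg within 1.8 mm of its stop; mallet at rest on the bench, off the stand, let go; loupe held still by the fingers alone, lens centre within 10 mm of the dish centre horizontally and 8 mm of the collar's mid-height, tilt under 0.12 rad, under 20 mm/s (all of step 2 and value of joint peg above 0.0122 m and horizontal distance between lens_center and dish_center below 0.01 m and z of lens_center in the frame of focal_mark between -0.008 and 0.008 m and angle between loupe's own z axis and vertical below 0.12 rad and linear speed of loupe below 0.02 m/s and angular speed of loupe below 0.2 rad/s and contact force between the fingers and loupe above 1 N and contact force between loupe and stand below 0.1 N and contact force between loupe and mallet below 0.1 N); the arm keeps its last pose, push and grip.
It fails at once if the hand or arm touches the stand, its peg or its post (over 2 N) (contact force between any of the fingers, the arm and stand above 2 N).
It fails at once if the loupe touches the stand, its dish or its peg (over 1 N) (contact force between loupe and stand above 1 N).
It fails at once if the orange collar is shifted by more than 4 mm (distance of focal_mark from where it was at the start of the episode above 0.004 m).
It fails at once if a bystander is moved by more than 30 mm (distance of any of tube_rack, jar, tip_box, timer, dish_stack, marker from where it was at the start of the episode above 0.03 m).
It also fails if it takes over 70 s, if anything falls off the work surface, if the arm or the gripper's body presses on something with over 40 N, if the wrist force passes 120 N, or if a joint passes its speed limit or range.

ROBOT

A 7-joint arm with a two-finger parallel gripper is mounted at the origin on the work surface. World frame = base frame: x ahead of the robot, y to its left, z up, the work surface at z = 0. Lengths are in m, angles in degrees, forces in N, time in s.
With the tool pointing down it reaches from about 0.425 to 0.875 m from the base axis. Payload 4.7 kg.
Tool frame: the origin (TCP) lies at the very end of the fingers, on their centre line; the grasp point (between the pads) lies 19 mm behind it; z points along the fingers, y is the direction in which the jaws open and shut (so a half turn about z gives the same grasp; the last joint's range is limited). The gripper opens to 87 mm and grips with 3 to 60 N. Pads are 19 mm wide; open, the fingers measure 117 mm over their backs; the gripper's body (75 mm by 190 mm) begins 51 mm behind the grasp point.
Start: joints at [67.615, 18.392, -4.016, 83.108, 1.295, 78.541, -3.26], TCP at [0.256, -0.597, 0.223] pointing down, gripper open.
Joint ranges: [-163.93, 163.93], [-17.29, 119.83], [-79.2, 71.16], [3.27, 140.29], [-89.18, 269.18], [5.43, 117.66], [-154.24, 154.24]. Speed limits (degrees/s): [147.25, 147.25, 180, 180, 180, 180, 180].

INTERFACE

Orientations are given as [roll, pitch, yaw] about the fixed x, y, z axes, in that order (R = Rz(yaw) Ry(pitch) Rx(roll)).
In Python, from cell import * gives the robot as it stands.
- The arm moves only by the tool drive_tool, never from a script. Its argument "moves" is text: rows parted by semicolons, each of 5 numbers parted by spaces: the shift along the tool's x, y, z in m, then the turn about the tool's z in degrees, then the gripper's target within -1 to 1 (fully open at 1, half-way at 0, shut at -1). In form: x y z yaw fingers; .... A call has exactly 8 rows; each row is the pose to reach, as a shift and turn from the pose commanded when the call began, along the tool's axes at that moment; what a row does not reach only later rows make up. A row lasts 1/10 s, in which the tool goes at most 50 mm and 8.59 degrees, less where a joint would pass 70% of its speed; a pose out of reach is approached as far as the arm can. A call with a gripper value outside its range is refused whole. The fingers move at their own pace and stop on an object; "grip_force" is the grip in N (left out, the last holds). Time passes only in rows, so rows that repeat a pose let the fingers close, or fill a call up. It gives the time, the measured TCP pose, the force and the opening at its end, in the units of the state.
- get_obs(): the state, without advancing time (a new reading comes with each control period).
- read_camera(name): name is "scene" or "top" or "wrist"; returns (picture, depth): 384x512x3 uint8, red, green, blue; 384x512 float32, m along the optical axis (not along the pixel's ray), 0 where there is no reading.
- calibration(name): a dict with "intrinsics" (3x3 intrinsics, pixels), "cam_to_world" (4x4, takes a point from camera to world coordinates); the wrist camera has in their place "T_tool_cam" (4x4, takes a point from camera to tool coordinates, whose origin is the TCP and whose axes are the flange's). Camera axes: x right, y up, looking along -z (the intrinsics and any distortion apply to the point x, -y, -z); pixel columns grow to the right and rows downward; lengths in m; the calibration is good to about 2 mm. A picture is of the moment at which its call begins: read the wrist's pose just before it. calibration takes no time and is no camera call.
- sign_off(): hands the job in, once; it reports no verdict.
Trained networks look in the newest picture that a camera, given by its name, has taken for a name from the list of things; names that differ only in an ending like _2 or _b are one class to them, and where a whole thing is asked for, a point or a joint stands for the part that bears it (a point fixed in the world has none). Each returns a list of dicts, best first, with "conf" (0 to 1); they miss things now and then, are a little off and sometimes report something else, mostly with a low value. They report only what shows in the picture. A call takes as long as a camera call.
- search_frame(camera, name): "uv" ([column, row] in pixels, amid what is visible of it).
- pinpoint(camera, name): "uv" ([column, row] in pixels: a listed point, or the origin of a listed thing).
The state is a dict: "time_s": time; "qpos": joint angles; "joint_velocities": joint speeds; "effort": joint torques, N m; "tool_pos": TCP position; "tool_rot": TCP orientation; "force": force on the tool from outside, world axes, zero at the start; "wrist_torque": the same for the moment, N m; "grip_width": finger opening in m.
Only numpy, scipy, OpenCV 4.12 (cv2) and the standard library are available. Lean on these libraries where they do the work, as an engineer would, in place of code of your own. Each camera call takes 0.05 s, during which the arm holds its last target. There are 200 camera calls.

## Working session

There is one attempt and no reset: what is moved stays moved. The work goes in short steps, Python scripts to look and compute and a tool call to move; the robot and the scene stay as the last step left them, time stands still between calls to the robot, and variables do not carry over. Pictures are saved under pics/ and viewed, about 8 in all and at most 12, crops included, and the job is handed in when it is done.

Besides the shell and the picture viewer there is one more tool, called after "Emit:" in YAML: its name, and indented under it one key for each argument. drive_tool: Moves the arm, as the interface text tells. Its arguments: {"type":"object","properties":{"moves":{"type":"string"},"grip_force":{"type":"number"}},"required":["moves"]}

```bash
mkdir -p pics; cat > h.py <<'E'
from cell import *
import numpy as np, cv2
np.set_printoptions(precision=4,suppress=True)
def ray(cam,uv):
    c=calibration(cam);K=np.array(c["intrinsics"]);T=np.array(c["cam_to_world"])
    d=np.array([(uv[0]-K[0,2])/K[0,0],-(uv[1]-K[1,2])/K[1,1],-1.])
    return T[:3,3],T[:3,:3]@d
def atz(cam,uv,z):
    o,d=ray(cam,uv);return o+d*(z-o[2])/d[2]
def cloud(cam,depth):
    c=calibration(cam);K=np.array(c["intrinsics"]);T=np.array(c["cam_to_world"])
    v,u=np.mgrid[:depth.shape[0],:depth.shape[1]]
    p=np.stack([(u-K[0,2])/K[0,0]*depth,-(v-K[1,2])/K[1,1]*depth,-depth],-1)
    return p@T[:3,:3].T+T[:3,3]
E
python3 - <<'E'
from h import *
o=get_obs();print(o)
for cam in("scene","top"):
    im,d=read_camera(cam);cv2.imwrite(f"pics/{cam}0.png",im[:,:,::-1]);np.save(cam+"_d.npy",d);np.save(cam+"_im.npy",im)
    c=calibration(cam);print(c)
    P=cloud(cam,d)
    for n in("stand","dish_center","peg_top","focal_mark","mallet","loupe","lens_center","rest","tube_rack","jar","tip_box","timer","dish_stack","marker"):
        r=pinpoint(cam,n)
        for q in r[:2]:
            u,v=np.round(q["uv"]).astype(int)
            print(cam,n,np.round(q["uv"],1),round(q["conf"],2),P[v,u] if 0<=v<384 and 0<=u<512 and d[v,u]>0 else None)
E
```

```text
{'time_s': 0.0, 'qpos': array([67.6147, 18.44  , -4.0144, 83.1741,  1.2978, 78.5413, -3.2603]), 'joint_velocities': array([-0.0176, -0.0108,  0.0082, -0.0178, -0.1016,  0.0035, -0.076 ]), 'effort': array([ -0.0005, -49.1283,  -0.4042, -31.2532,  -0.064 ,   0.0437,
         0.0002]), 'tool_pos': array([ 0.2557, -0.597 ,  0.2215]), 'tool_rot': array([-179.89  ,    0.0089,   23.1942]), 'force': array([0.206 , 0.6381, 0.3843]), 'wrist_torque': array([ 0.0181, -0.0036,  0.0433]), 'grip_width': 0.0868437002410997}
{'intrinsics': array([[429.1602,   0.    , 253.5609],
       [  0.    , 429.1602, 187.0225],
       [  0.    ,   0.    ,   1.    ]]), 'cam_to_world': array([[-0.7498, -0.512 ,  0.4191,  1.1733],
       [ 0.6617, -0.5767,  0.4791,  0.6588],
       [-0.0036,  0.6366,  0.7712,  1.1896],
       [ 0.    ,  0.    ,  0.    ,  1.    ]])}
scene stand [258.3 211.2] 0.91 [0.608  0.0342 0.0444]
scene dish_center [226.6 262.5] 0.68 [0.8114 0.123  0.0624]
scene dish_center [259.6 201.6] 0.56 [0.5785 0.0113 0.0455]
scene peg_top [247.4 187. ] 0.59 [ 0.5736 -0.061   0.0552]
scene focal_mark [272
[... 1332 characters left out ...]
cal_mark [165.7 215.5] 0.42 [0.5087 0.3099 0.0338]
top mallet [330.7 203.8] 0.83 [ 0.5543 -0.2718  0.0537]
top loupe [162.8 214.6] 0.97 [0.5121 0.3204 0.0347]
top lens_center [160.3 210.8] 0.72 [0.526  0.3311 0.0368]
top rest [162.5 215. ] 0.63 [0.5121 0.3242 0.0337]
top tube_rack [228.  137.7] 0.74 [0.7874 0.093  0.0562]
top jar [173.5 159.1] 0.6 [0.7118 0.2856 0.0458]
top tip_box [292.1 150.1] 0.67 [ 0.7453 -0.1352  0.057 ]
top tip_box [329. 202.] 0.34 [ 0.5649 -0.2708  0.0151]
top timer [112.1 236.3] 0.8 [0.4368 0.5021 0.022 ]
top timer [252.2 194.6] 0.23 [0.5854 0.0056 0.0395]
top dish_stack [173.5 161.1] 0.68 [0.7033 0.284  0.053 ]
top marker [406.5 234.5] 0.52 [ 0.4529 -0.544   0.012 ]
```

```bash
python3 - <<'E'
import cv2
a=cv2.imread("pics/scene0.png")[90:310,140:420];b=cv2.imread("pics/top0.png")[110:270,100:430]
cv2.imwrite("pics/s1.png",cv2.resize(a,None,fx=2.7,fy=2.7,interpolation=2))
cv2.imwrite("pics/t1.png",cv2.resize(b,None,fx=2.4,fy=2.4,interpolation=2))
E
```

```text
(no output)
```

View pics/s1.png

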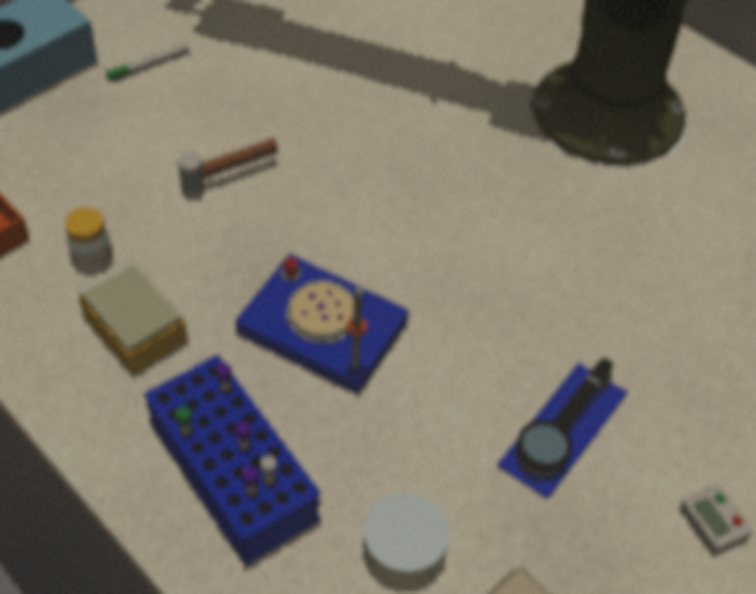

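View pics/t1.png

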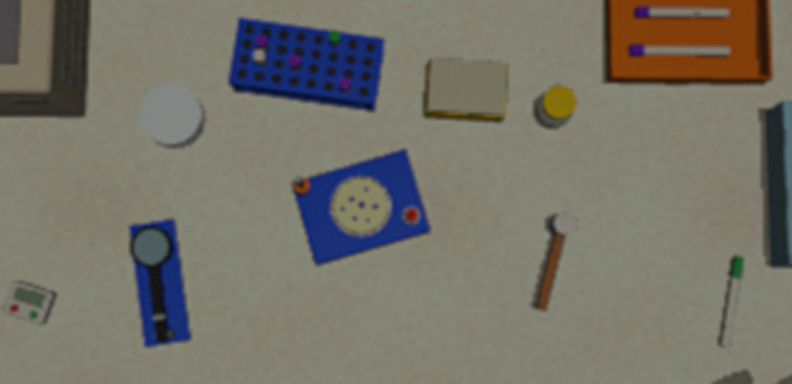

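The scene view shows the stand mid-bench, with the mallet to its right and its handle pointing back toward the robot. The loupe is on its rest at the left, also with its handle toward the robot. In the top view the peg is at about (272,199), the post top at (224,186), the mallet head at (334,203) and the lens at (163,213). Next I'll measure these from colour and depth.

```bash
cat > m.py <<'E'
from h import *
def meas(cam,im,P,ok):
    hsv=cv2.cvtColor(im,cv2.COLOR_RGB2HSV).astype(int);H,S,V=hsv[...,0],hsv[...,1],hsv[...,2]
    x,y,z=P[...,0],P[...,1],P[...,2]
    def box(x0,x1,y0,y1,z0,z1):return ok&(x>x0)&(x<x1)&(y>y0)&(y<y1)&(z>z0)&(z<z1)
    def rep(n,m):
        q=P[m]
        if len(q)<3: print(cam,n,"none");return None
        r=cv2.minAreaRect(q[:,:2].astype(np.float32)*1000)
        print(cam,n,len(q),"mean",q.mean(0),"rect c",np.round(r[0],1),np.round(r[1],1),round(r[2],1),"z%",np.percentile(q[:,2],[5,50,95]));return q
    deck=rep("deck",box(.4,.75,-.15,.2,.015,.04)&(H>105)&(H<130)&(S>120))
    rep("dish",box(.45,.7,-.1,.12,.034,.06)&(S<120)&(V>110))
    rep("peg",box(.45,.7,-.15,.15,.03,.075)&((H<8)|(H>170))&(S>110))
    rep("collar",box(.45,.7,-.0,.2,.08,.16)&(H<16)&(S>120))
    rep("posttop",box(.45,.7,.0,.2,.15,.2))
    rep("head",box(.45,.65,-.35,-.2,.048,.08)&(S<70))
    h=rep("handle",box(.35,.65,-.35,-.15,.02,.06)&(S>100)&(H<20))
    l=rep("loupe",box(.3,.6,.2,.42,.034,.07))
    b=rep("rest",box(.3,.65,.2,.42,.0,.02)&(H>105)&(H<130)&(S>120))
    for n,q in(("handle",h),("loupe",l)):
        if q is not None:
            c=q[:,:2].mean(0);w=np.linalg.svd(q[:,:2]-c,full_matrices=0)[2][0];w*=np.sign(w[0]);print(n,"axis",np.degrees(np.arctan2(w[1],w[0])),"through",c,"range",np.percentile((q[:,:2]-c)@w,[1,99]))
if __name__=="__main__":
    for cam in("scene","top"):
        d=np.load(cam+"_d.npy");meas(cam,np.load(cam+"_im.npy"),cloud(cam,d),d>0)
E
python3 m.py
```

```text
scene deck 892 mean [0.5984 0.0251 0.0299] rect c [586.7  15.5] [134.4 179.2] 18.8 z% [0.0256 0.0299 0.0337]
scene dish 374 mean [0.5855 0.013  0.044 ] rect c [573.1  29.2] [ 99.8 115.4] 16.6 z% [0.0399 0.044  0.0484]
scene peg 18 mean [ 0.5739 -0.0596  0.0507] rect c [571.7 -60.7] [19.3 10.5] 48.0 z% [0.0428 0.0511 0.0552]
scene collar 26 mean [0.6109 0.0979 0.1137] rect c [610.1  97.3] [15.1 19.2] 26.7 z% [0.1102 0.1136 0.1173]
scene posttop 23 mean [0.6101 0.0992 0.1664] rect c [609.6  98.5] [11.4  6.8] 50.9 z% [0.1532 0.1696 0.1777]
scene head 63 mean [ 0.5641 -0.2816  0.0586] rect c [ 562.5 -284.6] [35.2 29.9] 82.7 z% [0.0515 0.0599 0.0639]
scene handle 104 mean [ 0.4926 -0.264   0.0387] rect c [ 492.1 -265.1] [ 19.5 110.8] 77.2 z% [0.0335 0.0391 0.0434]
scene loupe 401 mean [0.4875 0.3179 0.0404] rect c [471.8 305.8] [171.1  60.2] 18.9 z% [0.0347 0.0394 0.0478]
scene rest 413 mean [0.4629 0.3173 0.0061] rect c [472.2 314.6] [181.9  64.2] 9.4 z% [0.0022 0.0062 0.0103]
handle axis -15.126784512134805 through [ 0.4926 -0.264 ] range [-0.0518  0.0528]
loupe axis 9.177875260353417 t
[... 469 characters left out ...]
6]
top posttop 9 mean [0.6048 0.0955 0.1723] rect c [604.8  95. ] [9.1 6.2] 2.9 z% [0.1588 0.175  0.178 ]
top head 75 mean [ 0.5586 -0.2857  0.0596] rect c [ 558.7 -286.2] [31.2 32. ] 72.0 z% [0.0536 0.0596 0.0653]
top handle 125 mean [ 0.4892 -0.2652  0.0383] rect c [ 488.9 -265.5] [ 13.6 109.8] 74.7 z% [0.0307 0.0389 0.0447]
top loupe 345 mean [0.4803 0.3146 0.0411] rect c [466.6 321.6] [168.5  60.2] 0.4 z% [0.0348 0.0398 0.0494]
top rest 461 mean [0.4555 0.3077 0.0063] rect c [470.  314.1] [180.2  66.6] 9.7 z% [0.0014 0.006  0.0121]
handle axis -14.970402709056675 through [ 0.4892 -0.2652] range [-0.0538  0.0532]
loupe axis 9.676771730814696 through [0.4803 0.3146] range [-0.0979  0.0691]
```

```bash
cat >> h.py <<'E'
from scipy.spatial.transform import Rotation as Ro
def tool(o=None):
    o=o or get_obs();return np.array(o["tool_pos"]),Ro.from_euler("xyz",o["tool_rot"],degrees=True)
def plan(p,yaw):
    t,R=tool();o=get_obs();dy=(yaw-o["tool_rot"][2]+180)%360-180
    print("t",round(o["time_s"],2),"at",t,np.array(o["tool_rot"]),"shift",R.inv().apply(np.array(p)-t),"turn",-dy,"F",o["force"],"w",o["grip_width"])
def wcloud(d,o):
    c=calibration("wrist");K=np.array(c["intrinsics"]);T=np.array(c["T_tool_cam"]);t,R=tool(o)
    v,u=np.mgrid[:d.shape[0],:d.shape[1]]
    p=np.stack([(u-K[0,2])/K[0,0]*d,-(v-K[1,2])/K[1,1]*d,-d],-1)
    return R.apply((p@T[:3,:3].T+T[:3,3]).reshape(-1,3)).reshape(p.shape)+t
def wlook(name):
    o=get_obs();im,d=read_camera("wrist");cv2.imwrite(f"pics/{name}.png",im[:,:,::-1]);return im,d,wcloud(d,o)
E
python3 -c "
from h import *
plan([.561,-.284,.20],-15); print(calibration('wrist'))"
```

```text
t 1.5 at [ 0.2559 -0.5975  0.2225] [179.9979   0.0052  23.1935] shift [ 0.4039 -0.168   0.0225] turn 38.19349959019928 F [-0.1529 -0.347  -0.6087] w 0.08728954773402725
{'intrinsics': array([[291.0004,   0.    , 254.9   ],
       [  0.    , 291.0004, 191.7177],
       [  0.    ,   0.    ,   1.    ]]), 'T_tool_cam': array([[ 0.0002,  0.9657,  0.2596,  0.0719],
       [ 1.    , -0.0004,  0.0006,  0.0007],
       [ 0.0007,  0.2596, -0.9657, -0.1619],
       [ 0.    ,  0.    ,  0.    ,  1.    ]])}
```

Emit:
drive_tool:
  moves: "0.045 -0.018 0 5 1;0.09 -0.037 0 10 1;0.135 -0.056 0 15 1;0.18 -0.075 0.005 20 1;0.225 -0.093 0.01 25 1;0.27 -0.112 0.015 30 1;0.315 -0.131 0.02 35 1;0.36 -0.15 0.022 38.2 1"
  grip_force: 60

```text
time_s: 2.3
tool_pos: [0.5287, -0.3162, 0.2003]
tool_rot: [180.0, 0.0, -15.2]
force: [-0.1, -0.4, -0.4]
grip_width: 0.0876
```

```bash
python3 - <<'E'
from h import *
plan([.561,-.284,.20],-15)
E
```

```text
t 2.3 at [ 0.5287 -0.3162  0.2003] [179.9866   0.0124 -15.1875] shift [ 0.0227 -0.0396  0.0003] turn -0.18753892283945106 F [-0.0679 -0.3918 -0.3669] w 0.08762901163826606
```

Emit:
drive_tool:
  moves: "0.012 -0.02 0 0 1;0.0227 -0.0396 0 0 1;0.0227 -0.0396 0 0 1;0.0227 -0.0396 0 0 1;0.0227 -0.0396 0 0 1;0.0227 -0.0396 0 0 1;0.0227 -0.0396 0 0 1;0.0227 -0.0396 0 0 1"

```text
time_s: 3.1
tool_pos: [0.5595, -0.2862, 0.2007]
tool_rot: [180.0, -0.0, -15.1]
force: [0.4, 0.0, 0.2]
grip_width: 0.087
```

```bash
python3 - <<'E'
from h import *
from m import meas
im,d,P=wlook("w1");meas("wrist",im,P,d>0)
plan([.561,-.284,.022],-15)
E
```

```text
wrist deck 4033 mean [ 0.6215 -0.0466  0.0289] rect c [604.1 -39.8] [122.3  69.6] 17.1 z% [0.023  0.0296 0.0309]
wrist dish 778 mean [ 0.6007 -0.0111  0.0432] rect c [594.7 -35.5] [89.4 38.1] 69.2 z% [0.0345 0.0438 0.0457]
wrist peg 164 mean [ 0.5757 -0.0671  0.0465] rect c [575.9 -65.3] [15.7  9.5] 53.6 z% [0.0363 0.048  0.053 ]
wrist collar none
wrist posttop none
wrist head 775 mean [ 0.5622 -0.2856  0.0594] rect c [ 561.5 -285.7] [32.3 32.6] 74.1 z% [0.0578 0.0597 0.0608]
wrist handle 610 mean [ 0.5041 -0.2696  0.0398] rect c [ 488.  -265.1] [ 13.3 105.1] 75.1 z% [0.0385 0.0398 0.041 ]
wrist loupe none
wrist rest none
handle axis -14.750875741314399 through [ 0.5041 -0.2696] range [-0.0679  0.0354]
t 3.15 at [ 0.5597 -0.286   0.2007] [179.9872  -0.0061 -15.054 ] shift [ 0.0008 -0.0023  0.1787] turn -0.053983247352789476 F [ 0.296  -0.6175 -0.2991] w 0.0869754991956557
```

View pics/w1.png

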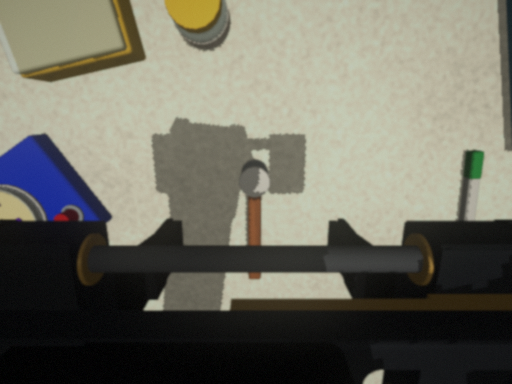

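The wrist view shows the mallet head at (257,178), centred between the fingers, with the handle running straight down the picture. That puts the head at about (0.5615,-0.2855). I'll descend and grip the head.

Emit:
drive_tool:
  moves: "0.002 0 0.04 0 1;0.002 0 0.08 0 1;0.002 0 0.12 0 1;0.002 0 0.15 0 1;0.002 0 0.176 0 1;0.002 0 0.176 0 1;0.002 0 0.176 0 1;0.002 0 0.176 0 -1"
  grip_force: 60

```text
time_s: 3.95
tool_pos: [0.5634, -0.2867, 0.0267]
tool_rot: [180.0, -0.2, -15.0]
force: [1.4, -0.4, 0.5]
grip_width: 0.0836
```

Emit:
drive_tool:
  moves: "0 0 0 0 -1;0 0 0 0 -1;0 0 0 0 -1;0 0 0 0 -1;0 0 0 0 -1;0 0 -0.03 0 -1;0 0 -0.06 0 -1;0 0 -0.09 0 -1"

```text
time_s: 4.75
tool_pos: [0.5616, -0.2858, 0.1153]
tool_rot: [-180.0, 0.0, -15.0]
force: [-0.7, 0.7, -0.4]
grip_width: 0.0234
```

```bash
python3 - <<'E'
from h import *
plan([.5715,-.061,.12],-15)
E
```

```text
t 4.75 at [ 0.5616 -0.2858  0.1153] [-179.9914    0.0439  -15.0014] shift [-0.0487 -0.2197 -0.0046] turn -0.0014349621075666619 F [-0.6644  0.6946 -0.4038] w 0.023421168286884744
```

```bash
python3 - <<'E'
from h import *
im,d,P=wlook("w2")
s,ds=read_camera("scene");np.save("s2.npy",s);np.save("sd2.npy",ds)
c=cv2.resize(s[110:230,150:300],(480,384),interpolation=2);cv2.imwrite("pics/w2.png",np.hstack([cv2.resize(im,(320,384))[:,:,::-1],c[:,:,::-1]]))
E
```

```text
(no output)
```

View pics/w2.png

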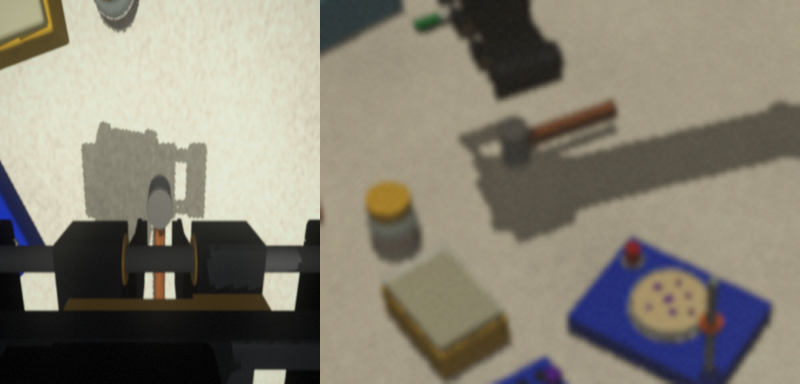

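```bash
python3 - <<'E'
from h import *
from m import meas
im,d,P=wlook("w3")
meas("wrist",im,P,d>0)
s=np.load("s2.npy");ds=np.load("sd2.npy");meas("scene",s,cloud("scene",ds),ds>0)
m=(P[...,2]>.07)&(P[...,2]<.2)&(d>0);print(m.sum())
plan([.5616,-.2858,.2],-15)
E
```

```text
wrist deck 1611 mean [ 0.6002 -0.0731  0.0249] rect c [592.3 -71.4] [102.3  30. ] 0.7 z% [0.0162 0.0264 0.0305]
wrist dish none
wrist peg none
wrist collar none
wrist posttop none
wrist head 1315 mean [ 0.5629 -0.2859  0.0593] rect c [ 561.6 -285.9] [33.  32.3] 24.2 z% [0.0558 0.0597 0.0608]
wrist handle 583 mean [ 0.5015 -0.2691  0.0398] rect c [ 505.2 -269.8] [14.1 68.6] 75.2 z% [0.0387 0.0398 0.0408]
wrist loupe none
wrist rest none
handle axis -14.621812992961416 through [ 0.5015 -0.2691] range [-0.0297  0.0368]
scene deck 907 mean [0.5983 0.0248 0.0298] rect c [588.1  16.7] [130.5 176.8] 16.3 z% [0.0254 0.0299 0.034 ]
scene dish 379 mean [0.5864 0.0126 0.0443] rect c [598.   -6.3] [120.2 124.2] 17.3 z% [0.0399 0.0443 0.0485]
scene peg 19 mean [ 0.575  -0.0581  0.0516] rect c [575.2 -57.6] [16.7 10.7] 67.5 z% [0.0427 0.0532 0.0585]
scene collar 24 mean [0.6102 0.0972 0.1127] rect c [610.8  96.4] [18.2 19.3] 24.9 z% [0.109  0.1127 0.1165]
scene posttop 23 mean [0.6096 0.0987 0.1655] rect c [608.9  97.9] [11.8  6.8] 48.0 z% [0.1514 0.1676 0.1773]
scene head 63 mean [ 0.5635 -0.2811  0.0584] rect c [ 562.2 -282.2] [36.4 30.1] 50.4 z% [0.0507 0.0593 0.0637]
scene handle 104 mean [ 0.4906 -0.2628  0.0389] rect c [ 491.5 -265. ] [ 19.5 103.7] 73.6 z% [0.0337 0.0391 0.0438]
scene loupe 395 mean [0.4875 0.3176 0.0403] rect c [468.5 323.7] [172.1  59.9] 0.2 z% [0.0347 0.0395 0.0475]
scene rest 410 mean [0.4613 0.3169 0.0061] rect c [471.  314.7] [179.8  63.7] 9.4 z% [0.0024 0.0061 0.0101]
handle axis -14.95833914273584 through [ 0.4906 -0.2628] range [-0.0503  0.0501]
loupe axis 8.833887943031826 through [0.4875 0.3176] range [-0.1009  0.0657]
6962
t 4.9 at [ 0.5636 -0.2867  0.1173] [179.9319  -0.2907 -15.007 ] shift [-0.0018 -0.0003 -0.0827] turn -0.007021011795671939 F [-0.2757 -0.3418 -0.2342] w 0.010815286707619337
```

The fingers close slowly (about 75 mm/s), so I lifted before they had gripped. The mallet hasn't moved, so I'll reopen and repeat with more closing time.

Emit:
drive_tool:
  moves: "0 0 0 0 1;0 0 0 0 1;0 0 0 0 1;0 0 0 0 1;0 0 0 0 1;0 0 0 0 1;0 0 0 0 1;0 0 0 0 1"

```text
time_s: 5.7
tool_pos: [0.5619, -0.286, 0.1146]
tool_rot: [180.0, -0.0, -15.0]
force: [-0.0, 0.4, -0.2]
grip_width: 0.0672
```

Emit:
drive_tool:
  moves: "0 0 0 0 1;0 0 0.03 0 1;0 0 0.06 0 1;0 0 0.09 0 1;0 0 0.09 0 -1;0 0 0.09 0 -1;0 0 0.09 0 -1;0 0 0.09 0 -1"

```text
time_s: 6.5
tool_pos: [0.5634, -0.2867, 0.0267]
tool_rot: [180.0, -0.2, -15.0]
force: [0.9, 0.0, 0.1]
grip_width: 0.0627
```

Emit:
drive_tool:
  moves: "0 0 0 0 -1;0 0 0 0 -1;0 0 0 0 -1;0 0 0 0 -1;0 0 0 0 -1;0 0 0 0 -1;0 0 0 0 -1;0 0 0 0 -1"

```text
time_s: 7.3
tool_pos: [0.562, -0.2861, 0.0247]
tool_rot: [180.0, -0.0, -15.0]
force: [-1.0, -0.7, 1.1]
grip_width: 0.0322
```

Emit:
drive_tool:
  moves: "0 0 -0.02 0 -1;0 0 -0.05 0 -1;0 0 -0.08 0 -1;0 0 -0.1 0 -1;0 0 -0.1 0 -1;0 0 -0.1 0 -1;0 0 -0.1 0 -1;0 0 -0.1 0 -1"

```text
time_s: 8.1
tool_pos: [0.5608, -0.2855, 0.1224]
tool_rot: [-180.0, 0.2, -15.0]
force: [0.6, -0.2, -1.8]
grip_width: 0.0319
```

```bash
python3 - <<'E'
from h import *
from m import meas
plan([.5715,-.061,.125],-15)
im,d,P=wlook("w4")
x,y,z=P[...,0],P[...,1],P[...,2];t,_=tool()
m=(d>0)&(np.hypot(x-t[0],y-t[1])<.05)&(z>.08)&(z<.19);m[215:]=0
q=P[m];print(m.sum(),q.mean(0),np.percentile(q[:,2],[5,50,95]))
E
```

```text
t 8.1 at [ 0.5608 -0.2855  0.1224] [-179.96      0.1928  -15.0051] shift [-0.0477 -0.2196 -0.0023] turn -0.0050584072886010745 F [ 0.6044 -0.1986 -1.8332] w 0.03192110270057848
417 [ 0.5744 -0.2886  0.1105] [0.1007 0.1099 0.1221]
```

Emit:
drive_tool:
  moves: "-0.008 -0.037 0 0 -1;-0.016 -0.073 0 0 -1;-0.024 -0.11 0 0 -1;-0.032 -0.147 0 0 -1;-0.04 -0.184 0 0 -1;-0.047 -0.218 0 0 -1;-0.047 -0.218 0 0 -1;-0.047 -0.218 0 0 -1"

```text
time_s: 8.95
tool_pos: [0.5727, -0.0621, 0.124]
tool_rot: [180.0, 0.0, -14.9]
force: [0.3, -1.0, -3.2]
grip_width: 0.0321
```

```bash
python3 - <<'E'
from h import *
from m import meas
plan([.572,-.062,.062],-15)
im,d,P=wlook("w5");meas("wrist",im,P,d>0)
s,ds=read_camera("scene");meas("scene",s,cloud("scene",ds),ds>0)
c=cv2.resize(s[140:240,200:325],(480,384),interpolation=2);cv2.imwrite("pics/w5.png",np.hstack([cv2.resize(im,(320,384))[:,:,::-1],c[:,:,::-1]]))
E
```

```text
t 8.95 at [ 0.5727 -0.0621  0.124 ] [179.9788   0.0411 -14.8509] shift [-0.0007  0.      0.062 ] turn 0.14906140660269784 F [ 0.2605 -1.0483 -3.1597] w 0.03211572166840861
wrist deck 11177 mean [ 0.6218 -0.0042  0.0298] rect c [648.3  10.9] [204.6 198.1] 88.6 z% [0.0284 0.0297 0.031 ]
wrist dish 5441 mean [0.5971 0.0085 0.0435] rect c [604.   26.6] [129.7  72.8] 58.5 z% [0.0399 0.0438 0.0456]
wrist peg 232 mean [ 0.5777 -0.0631  0.0503] rect c [577.1 -62.8] [16.2  9.2] 75.7 z% [0.0406 0.052  0.0533]
wrist collar 125 mean [0.6068 0.0857 0.1077] rect c [606.7  85.6] [ 4.2 13.9] 84.1 z% [0.1052 0.1075 0.1104]
wrist posttop 960 mean [0.6145 0.009  0.1971] rect c [613.4   9. ] [ 6.6 36.1] 81.5 z% [0.1944 0.1972 0.1998]
wrist head none
wrist handle none
wrist loupe none
wrist rest none
scene deck 805 mean [0.5999 0.0367 0.0296] rect c [587.1  17.3] [132.  175.3] 16.9 z% [0.0244 0.0298 0.0341]
scene dish 41 mean [0.5682 0.0377 0.0443] rect c [572.1  40.9] [58.2 19.1] 30.1 z% [0.04   0.0439 0.0484]
scene peg 19 mean [ 0.5743 -0.058   0.0505] rect c [573.6 -58.4] [15.5 10.3] 49.1 z% [0.0444 0.0517 0.0555]
scene collar 26 mean [0.6106 0.0976 0.1131] rect c [609.8  97.5] [21.5 19.3] 33.9 z% [0.1091 0.1129 0.1172]
scene posttop 47 mean [0.6028 0.0582 0.1817] rect c [615.3  49. ] [87.9 68.8] 58.8 z% [0.154  0.1923 0.1994]
scene head none
scene handle none
scene loupe 394 mean [0.4873 0.3182 0.0403] rect c [471.2 305.5] [170.7  60.5] 18.8 z% [0.0347 0.0393 0.0474]
scene rest 417 mean [0.4624 0.3169 0.006 ] rect c [472.  314.5] [179.7  64.9] 9.5 z% [0.0021 0.0061 0.0102]
loupe axis 9.378865510956274 through [0.4873 0.3182] range [-0.1027  0.0647]
```

View pics/w5.png

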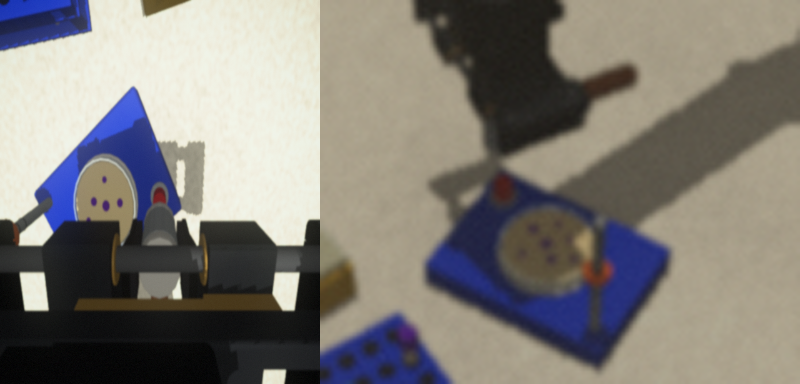

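The view shows the mallet head directly above the peg, with the peg's front edge peeking out ahead of it at (160,193) in the left half. The post is well clear of the hand. I'll press down in stages.

Emit:
drive_tool:
  moves: "0 0 0.015 0 -1;0 0 0.03 0 -1;0 0 0.04 0 -1;0 0 0.046 0 -1;0 0 0.052 0 -1;0 0 0.058 0 -1;0 0 0.059 0 -1;0 0 0.06 0 -1"

```text
time_s: 9.85
tool_pos: [0.5725, -0.0636, 0.0656]
tool_rot: [179.9, 0.1, -15.0]
force: [-6.9, 0.4, 12.1]
grip_width: 0.0317
```

```bash
python3 - <<'E'
from h import *
plan([.572,-.062,.062],-15)
E
```

```text
t 9.85 at [ 0.5725 -0.0636  0.0656] [179.936    0.053  -15.0166] shift [-0.0009 -0.0014  0.0036] turn -0.016585579459587052 F [-6.9456  0.3997 12.114 ] w 0.031699332930776036
```

Emit:
drive_tool:
  moves: "0 0 0.002 0 -1;0 0 0.004 0 -1;0 0 0.005 0 -1;0 0 0.006 0 -1;0 0 0.006 0 -1;0 0 0.006 0 -1;0 0 0.006 0 -1;0 0 0.006 0 -1"

```text
time_s: 10.65
tool_pos: [0.5731, -0.0637, 0.0653]
tool_rot: [179.9, -0.0, -15.0]
force: [-17.8, 0.5, 39.3]
grip_width: 0.032
```

The force rose to 39 N with no further travel, so the peg is on its stop. Lifting to check.

Emit:
drive_tool:
  moves: "0 0 -0.005 0 -1;0 0 -0.015 0 -1;0 0 -0.04 0 -1;0 0 -0.07 0 -1;0 0.04 -0.07 0 -1;0 0.08 -0.07 0 -1;0 0.12 -0.07 0 -1;0 0.12 -0.07 0 -1"

```text
time_s: 11.45
tool_pos: [0.5396, -0.1875, 0.1281]
tool_rot: [179.7, -0.0, -15.6]
force: [-0.3, -0.9, -2.0]
grip_width: 0.0317
```

```bash
python3 - <<'E'
from h import *
from m import meas
im,d,P=wlook("w6");meas("wrist",im,P,d>0)
s,ds=read_camera("scene");meas("scene",s,cloud("scene",ds),ds>0)
plan([.5615,-.2855,.12],-15)
c=cv2.resize(s[110:240,180:325],(480,384),interpolation=2);cv2.imwrite("pics/w6.png",np.hstack([cv2.resize(im,(320,384))[:,:,::-1],c[:,:,::-1]]))
E
```

```text
wrist deck 9051 mean [ 0.6123 -0.0414  0.029 ] rect c [590.4  -0.6] [127.2 151.9] 17.0 z% [0.0237 0.0296 0.0308]
wrist dish 4825 mean [ 0.5881 -0.0012  0.0432] rect c [577.2 -17. ] [108.2  80. ] 65.0 z% [0.0362 0.0438 0.0454]
wrist peg 310 mean [ 0.5731 -0.063   0.0404] rect c [572.9 -62.1] [16.6 16.5] 38.9 z% [0.0376 0.0407 0.0417]
wrist collar none
wrist posttop none
wrist head none
wrist handle none
wrist loupe none
wrist rest none
scene deck 915 mean [0.5985 0.0251 0.0298] rect c [587.4  14.9] [130.5 181.4] 17.9 z% [0.0249 0.0299 0.0342]
scene dish 382 mean [0.586  0.0125 0.0441] rect c [596.2  -1.6] [ 83.1 151.2] 34.8 z% [0.0398 0.0441 0.0482]
scene peg 16 mean [ 0.573  -0.062   0.0408] rect c [571.1 -64.2] [23.2 13.8] 50.2 z% [0.0359 0.0413 0.0446]
scene collar 25 mean [0.6097 0.0972 0.1119] rect c [610.8  97.4] [25.  19.5] 31.4 z% [0.1072 0.1113 0.1181]
scene posttop 21 mean [0.6098 0.0987 0.1674] rect c [609.   97.7] [11.5  6.7] 51.5 z% [0.1542 0.1685 0.1773]
scene head none
scene handle none
scene loupe 416 mean [0.4883 0.3184 0.0403] rect c [468.3 324.2] [172.4  60.4] 0.2 z% [0.0347 0.0394 0.0477]
scene rest 416 mean [0.4616 0.317  0.0059] rect c [469.9 314.4] [180.8  64.8] 9.4 z% [0.0022 0.0058 0.0095]
loupe axis 9.55693362676514 through [0.4883 0.3184] range [-0.1013  0.0649]
t 11.55 at [ 0.5417 -0.1804  0.1282] [-179.9813   -0.0086  -15.181 ] shift [0.0466 0.0962 0.0082] turn -0.18102122525107234 F [ 0.3118  0.9069 -1.7474] w 0.03213119820072399
```

View pics/w6.png

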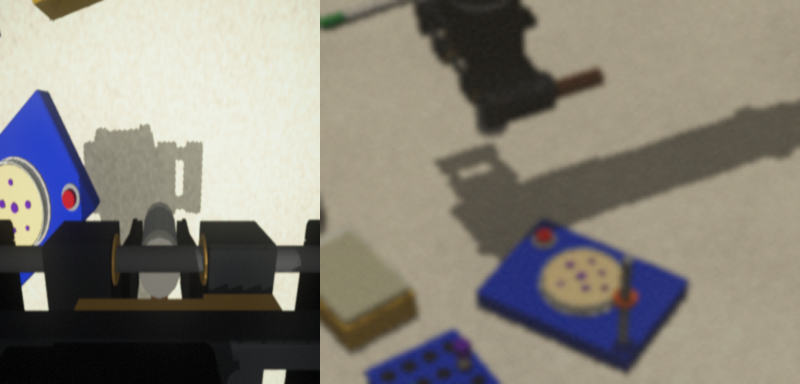

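The peg top now measures 41 mm at (0.573,-0.063), which is fully home. I'll take the mallet back to its own spot.

Emit:
drive_tool:
  moves: "0.016 0.032 0 0 -1;0.032 0.064 0 0 -1;0.046 0.096 0 0 -1;0.046 0.096 0.03 0 -1;0.046 0.096 0.06 0 -1;0.046 0.096 0.085 0 -1;0.046 0.096 0.096 0 -1;0.046 0.096 0.1 0 -1"

```text
time_s: 12.35
tool_pos: [0.5614, -0.2819, 0.027]
tool_rot: [-179.9, 0.1, -14.9]
force: [0.4, 0.7, -1.3]
grip_width: 0.0318
```

Emit:
drive_tool:
  moves: "0 0 0.001 0 -1;0 0 0.002 0 -1;0 0 0.003 0 -1;0 0 0.0035 0 -1;0 0 0.004 0 -1;0 0 0.004 0 -1;0 0 0.004 0 -1;0 0 0.004 0 -1"

```text
time_s: 13.15
tool_pos: [0.5616, -0.2839, 0.0248]
tool_rot: [180.0, -0.0, -15.0]
force: [0.0, 0.0, -1.7]
grip_width: 0.032
```

Emit:
drive_tool:
  moves: "0 0 0.0005 0 -1;0 0 0.001 0 -1;0 0 0.001 0 -1;0 0 0.001 0 -0.2;0 0 0.001 0 -0.1;0 0 0.001 0 0;0 0 0.001 0 0.2;0 0 0.001 0 1"

```text
time_s: 13.95
tool_pos: [0.5615, -0.2838, 0.0234]
tool_rot: [180.0, 0.0, -15.0]
force: [-0.3, 0.1, 0.9]
grip_width: 0.0524
```

Emit:
drive_tool:
  moves: "0 0 0 0 1;0 0 0 0 1;0 0 0 0 1;0 0 0 0 1;0 0 0 0 1;0 0 -0.02 0 1;0 0 -0.05 0 1;0 0 -0.09 0 1"

```text
time_s: 14.75
tool_pos: [0.56, -0.2831, 0.1126]
tool_rot: [-180.0, 0.2, -15.0]
force: [1.4, -1.8, 0.0]
grip_width: 0.087
```

```bash
python3 - <<'E'
from h import *
from m import meas
im,d,P=wlook("w7");meas("wrist",im,P,d>0)
s,ds=read_camera("top");meas("top",s,cloud("top",ds),ds>0)
plan([.43,.308,.22],9.5)
E
```

```text
wrist deck 932 mean [ 0.6097 -0.0709  0.0243] rect c [611.1 -64.2] [52.2 18.6] 17.6 z% [0.0161 0.0253 0.0303]
wrist dish none
wrist peg none
wrist collar none
wrist posttop none
wrist head 1467 mean [ 0.5622 -0.2835  0.0593] rect c [ 561.1 -282.9] [32.8 33.8] 27.2 z% [0.0561 0.0597 0.0607]
wrist handle 658 mean [ 0.501  -0.2669  0.0397] rect c [ 503.  -267.5] [14.2 69.2] 74.6 z% [0.0385 0.0397 0.0408]
wrist loupe none
wrist rest none
handle axis -15.519797106996997 through [ 0.501  -0.2669] range [-0.0311  0.0359]
top deck 1109 mean [0.5842 0.0136 0.0297] rect c [640.4  30.4] [244.9 174.8] 17.0 z% [0.0232 0.0296 0.036 ]
top dish 450 mean [0.5836 0.011  0.0435] rect c [592.3  15.2] [107.  177.3] 18.2 z% [0.0363 0.0437 0.0496]
top peg 17 mean [ 0.5702 -0.0618  0.0409] rect c [569.6 -61.9] [12.5 12.7] 45.3 z% [0.036  0.0416 0.0449]
top collar 22 mean [0.6025 0.0949 0.1168] rect c [603.   95.7] [15.3 18.8] 34.8 z% [0.106  0.1133 0.1404]
top posttop 10 mean [0.6048 0.0953 0.1712] rect c [605.2  95.4] [8.4 6.7] 3.6 z% [0.1611 0.1726 0.1784]
top head 13 mean [ 0.5465 -0.2792  0.0604] rect c [ 546.9 -278.9] [ 7.5 17.8] 0.8 z% [0.0549 0.0601 0.0663]
top handle 127 mean [ 0.4882 -0.2627  0.0389] rect c [ 489.3 -263.3] [ 13.4 111.2] 75.0 z% [0.0313 0.0387 0.045 ]
top loupe 346 mean [0.4799 0.3145 0.0409] rect c [468.4 304.1] [170.2  60.3] 18.6 z% [0.0347 0.0404 0.0495]
top rest 468 mean [0.4554 0.3074 0.0063] rect c [469.7 314. ] [179.4  66.4] 9.4 z% [0.0011 0.0058 0.0123]
handle axis -15.165778122557212 through [ 0.4882 -0.2627] range [-0.0532  0.0547]
loupe axis 9.789446009445692 through [0.4799 0.3145] range [-0.0975  0.0701]
t 14.85 at [ 0.5654 -0.2854  0.1201] [179.8701  -0.6263 -15.0075] shift [-0.2833 -0.5379 -0.1042] turn -24.507456784680016 F [0.7874 0.0326 0.2673] w 0.08675931541390272
```

Emit:
drive_tool:
  moves: "-0.005 -0.011 -0.04 0 1;-0.022 -0.05 -0.07 -3 1;-0.04 -0.092 -0.09 -6 1;-0.059 -0.136 -0.1 -9 1;-0.079 -0.18 -0.105 -12 1;-0.098 -0.225 -0.105 -15 1;-0.117 -0.27 -0.105 -18 1;-0.136 -0.315 -0.105 -21 1"
  grip_force: 30

```text
time_s: 15.65
tool_pos: [0.511, 0.0575, 0.2185]
tool_rot: [180.0, -0.0, 6.1]
force: [0.9, 0.6, 0.5]
grip_width: 0.0871
```

```bash
python3 -c "
from h import *
plan([.4727,.3142,.2],9.5)"
```

```text
t 15.65 at [0.511  0.0575 0.2185] [179.9657  -0.0328   6.1049] shift [-0.0108 -0.2594  0.0183] turn -3.39505471060221 F [0.8793 0.6374 0.547 ] w 0.08712059065930036
```

Emit:
drive_tool:
  moves: "-0.002 -0.045 0 -1 1;-0.004 -0.09 0 -2 1;-0.006 -0.135 0 -3 1;-0.008 -0.18 0 -3.4 1;-0.01 -0.225 0.008 -3.4 1;-0.011 -0.252 0.018 -3.4 1;-0.011 -0.252 0.018 -3.4 1;-0.011 -0.252 0.018 -3.4 1"

```text
time_s: 16.45
tool_pos: [0.474, 0.3051, 0.1999]
tool_rot: [180.0, 0.1, 9.5]
force: [0.0, 0.4, 0.3]
grip_width: 0.0869
```

```bash
python3 - <<'E'
from h import *
from m import meas
im,d,P=wlook("w8");meas("wrist",im,P,d>0)
for q in pinpoint("wrist","lens_center")[:2]+pinpoint("wrist","loupe")[:2]:
    u,v=np.round(q["uv"]).astype(int);print(q,P[v,u])
plan([.4727,.3142,.021],9.5)
E
```

```text
wrist deck 6434 mean [0.5676 0.0754 0.0287] rect c [571.1  64.7] [127.8  77.6] 17.7 z% [0.0217 0.0295 0.0308]
wrist dish 376 mean [0.5721 0.0468 0.0428] rect c [574.1  47.3] [67.9 18.1] 20.3 z% [0.0345 0.0436 0.0461]
wrist peg none
wrist collar none
wrist posttop none
wrist head none
wrist handle none
wrist loupe 3592 mean [0.4981 0.3197 0.0391] rect c [474.6 324.4] [ 61.  158.5] 89.0 z% [0.0345 0.0376 0.0457]
wrist rest 4006 mean [0.4632 0.3116 0.0058] rect c [472.2 314.5] [181.5  67.3] 9.3 z% [0.0046 0.0058 0.007 ]
loupe axis 9.601542578077757 through [0.4981 0.3197] range [-0.1006  0.0533]
{'uv': [246.9, 132.4], 'conf': 0.72} [0.524  0.3218 0.0346]
{'uv': [246.5, 130.7], 'conf': 0.81} [0.5249 0.3231 0.0352]
t 16.6 at [0.4754 0.3034 0.2006] [179.9433  -0.0292   9.2293] shift [-0.0011 -0.0113  0.1796] turn -0.27067286383558553 F [-0.2864 -0.6331 -0.1606] w 0.08745040739174288
```

View pics/w8.png

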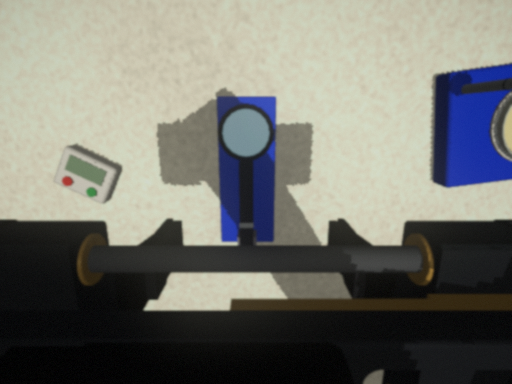

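The wrist view shows the lens at (246,132) with the handle running straight down between the fingers, slightly left of centre. The lens is at about (0.522,0.323), so I'll descend onto the handle 50 mm back from it.

Emit:
drive_tool:
  moves: "-0.001 -0.012 0.03 -0.3 1;-0.001 -0.012 0.07 -0.3 1;-0.001 -0.012 0.11 -0.3 1;-0.001 -0.012 0.14 -0.3 1;-0.001 -0.012 0.165 -0.3 1;-0.001 -0.012 0.179 -0.3 1;-0.001 -0.012 0.179 -0.3 1;-0.001 -0.012 0.179 -0.3 -1"

```text
time_s: 17.4
tool_pos: [0.4724, 0.3168, 0.0225]
tool_rot: [-180.0, -0.1, 9.6]
force: [0.3, 0.2, 0.3]
grip_width: 0.0842
```

Emit:
drive_tool:
  moves: "0 0 0 0 -1;0 0 0 0 -1;0 0 0 0 -1;0 0 0 0 -1;0 0 0 0 -1;0 0 0 0 -1;0 0 0 0 -1;0 0 0 0 -1"

```text
time_s: 18.2
tool_pos: [0.4714, 0.3168, 0.0215]
tool_rot: [180.0, 0.0, 9.7]
force: [-0.8, -0.6, -0.3]
grip_width: 0.0229
```

Emit:
drive_tool:
  moves: "0 0 0 0 -1;0 0 0 0 -1;0 0 0 0 -1;0 0 0 0 -1;0 0 0 0 -1;0 0 0 0 -1;0 0 0 0 -1;0 0 0 0 -1"

```text
time_s: 19.0
tool_pos: [0.4715, 0.3159, 0.0214]
tool_rot: [179.9, 0.0, 9.7]
force: [-1.5, -5.7, 4.2]
grip_width: 0.0157
```

Emit:
drive_tool:
  moves: "0 0 -0.005 0 -1;0 0 -0.015 0 -1;0 0 -0.04 0 -1;0 0 -0.08 0 -1;0 0 -0.12 0 -1;0 0 -0.16 0 -1;0 0 -0.2 0 -1;0 0 -0.2 0 -1"

```text
time_s: 19.8
tool_pos: [0.4736, 0.3212, 0.2289]
tool_rot: [-179.7, -0.7, 9.8]
force: [0.2, 1.3, -0.5]
grip_width: 0.0159
```

```bash
cat > lp.py <<'E'
from h import *
def loupe(name):
    im,d,P=wlook(name);t,R=tool()
    L=R.inv().apply((P-t).reshape(-1,3)).reshape(P.shape)
    m=(d>0)&(L[...,0]>.012)&(L[...,0]<.1)&(abs(L[...,1])<.045)&(L[...,2]>-.04)&(L[...,2]<.0);m[215:]=0
    q=L[m];r=q[q[:,0]>.03]
    A=np.c_[r[:,:2],np.ones(len(r))];co=np.linalg.lstsq(A,r[:,2],rcond=None)[0]
    print("px",len(q),"tool lo/hi",np.percentile(q,[1,50,99],axis=0).tolist(),"plane",co,"circle mm",cv2.minEnclosingCircle((r[:,:2]*1000).astype(np.float32)))
    return im
E
python3 - <<'E'
from lp import *
loupe("w9");plan([.45,.2,.23],15)
E
```

```text
px 11887 tool lo/hi [[0.024414879565933523, -0.02892451885438483, -0.022223893287868085], [0.05496881188111087, -0.0007239628615208446, -0.017778388902348077], [0.08265956498477978, 0.02788312482853485, -0.01584908200209416]] plane [ 0.0012  0.0014 -0.0183] circle mm ((54.1642951965332, -0.44588807225227356), 30.997543334960938)
t 19.85 at [0.4724 0.3199 0.2256] [-179.7855   -0.4288    9.8239] shift [-0.0425  0.1143 -0.0051] turn -5.176072363465295 F [-0.2272 -0.0985 -1.6922] w 0.015650964036334394
```

```bash
python3 -c "
from h import *
plan([.49,.0,.23],15)"
```

```text
t 19.85 at [0.4724 0.3199 0.2256] [-179.7855   -0.4288    9.8239] shift [-0.0372  0.3182 -0.0058] turn -5.176072363465295 F [-0.2272 -0.0985 -1.6922] w 0.015650964036334394
```

Emit:
drive_tool:
  moves: "-0.005 0.04 -0.008 -1 -1;-0.01 0.08 -0.01 -2 -1;-0.015 0.125 -0.01 -3 -1;-0.02 0.17 -0.01 -4 -1;-0.025 0.215 -0.01 -5 -1;-0.03 0.26 -0.01 -5.2 -1;-0.035 0.3 -0.01 -5.2 -1;-0.036 0.314 -0.01 -5.2 -1"

```text
time_s: 20.65
tool_pos: [0.4882, -0.0033, 0.2302]
tool_rot: [180.0, 0.1, 14.6]
force: [-0.5, -0.4, -1.2]
grip_width: 0.0158
```

```bash
python3 - <<'E'
from lp import *
from m import meas
im=loupe("w10")
im,d,P=wlook("w10");meas("wrist",im,P,d>0)
plan([.5348,-.0014,.2],15)
E
```

```text
px 11887 tool lo/hi [[0.022781915206467693, -0.028110936996247962, -0.01886596711791885], [0.05340356130032176, 0.00010697727255172938, -0.014279655174220921], [0.0811215101512742, 0.02867858693970583, -0.012348468696169863]] plane [ 0.0023  0.0002 -0.0148] circle mm ((52.40296936035156, 0.30055364966392517), 30.97698974609375)
wrist deck 8028 mean [0.6088 0.0155 0.0296] rect c [586.   13.7] [126.8 175.9] 17.0 z% [0.0283 0.0296 0.0309]
wrist dish 2822 mean [0.6014 0.0158 0.0436] rect c [596.7  -6.8] [126.6  63. ] 88.7 z% [0.041  0.0437 0.0457]
wrist peg 161 mean [ 0.5724 -0.0607  0.0406] rect c [572.6 -61.2] [14.8 17.1] 14.7 z% [0.0392 0.0406 0.0422]
wrist collar 402 mean [0.6062 0.094  0.1123] rect c [607.   95.3] [20.2 21.7] 59.7 z% [0.1105 0.112  0.1136]
wrist posttop 400 mean [0.6065 0.095  0.1683] rect c [607.1  96.2] [ 9.  10.1] 25.4 z% [0.1532 0.1723 0.1755]
wrist head 767 mean [ 0.5602 -0.278   0.0579] rect c [ 559.3 -280.2] [33.9 29.5] 27.8 z% [0.0497 0.0592 0.0607]
wrist handle 1132 mean [ 0.5007 -0.2628  0.0378] rect c [ 496.9 -264. ] [ 16.5 100.5] 74.5 z% [0.0314 0.039  0.0406]
wrist loupe none
wrist rest 4477 mean [0.4657 0.3018 0.0058] rect c [472.5 310.3] [181.5  61.8] 9.2 z% [0.0044 0.0058 0.0072]
handle axis -15.727011305582037 through [ 0.5007 -0.2628] range [-0.0504  0.0457]
t 20.75 at [ 0.4885 -0.0005  0.2304] [-179.9596    0.0742   14.6769] shift [0.0446 0.0126 0.0304] turn -0.32314464309024515 F [ 0.5972  1.1563 -0.3217] w 0.01607081307023883
```

View pics/w10.png

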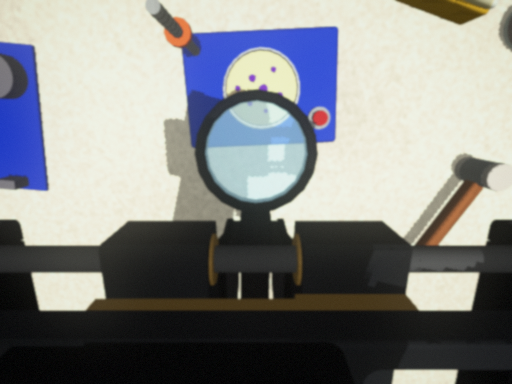

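The view shows the loupe held level with the lens at (256,150). The dish is just ahead at (262,87), the collar at (178,33) and the mallet standing at (475,170). The collar's top reads about 0.113, so its mid-height is about 0.109.

Emit:
drive_tool:
  moves: "0.02 0.005 0 0 -1;0.04 0.01 0 0 -1;0.0455 0.012 0.01 0 -1;0.0455 0.012 0.03 0 -1;0.0455 0.012 0.05 0 -1;0.0455 0.012 0.07 0 -1;0.0455 0.012 0.085 0 -1;0.0455 0.012 0.085 0 -1"

```text
time_s: 21.55
tool_pos: [0.5335, 0.0027, 0.1437]
tool_rot: [-179.9, 0.3, 15.0]
force: [-0.5, 0.8, -1.3]
grip_width: 0.0155
```

Emit:
drive_tool:
  moves: "0 0 0.01 0 -1;0 0 0.02 0 -1;0 0 0.03 0 -1;0 0 0.04 0 -1;0 0 0.047 0 -1;0 0 0.05 0 -1;0 0 0.05 0 -1;0 0 0.05 0 -1"

```text
time_s: 22.35
tool_pos: [0.5362, 0.0014, 0.0968]
tool_rot: [180.0, -0.0, 14.9]
force: [-1.3, -0.1, -0.4]
grip_width: 0.0158
```

```bash
python3 - <<'E'
from lp import *
from m import meas
im=loupe("w11")
im,d,P=wlook("w11");meas("wrist",im,P,d>0)
s,ds=read_camera("scene");SP=cloud("scene",ds);meas("scene",s,SP,ds>0)
for q in pinpoint("scene","lens_center")[:1]: u,v=np.round(q["uv"]).astype(int);print(q,SP[v,u],atz("scene",q["uv"],.1095))
for q in pinpoint("scene","focal_mark")[:2]: print(q,SP[tuple(np.round(q["uv"][::-1]).astype(int))])
plan([.5355,-.0005,.0955],14.7)
c=cv2.resize(s[140:240,200:325],(480,384),interpolation=2);cv2.imwrite("pics/w11.png",np.hstack([cv2.resize(im,(320,384))[:,:,::-1],c[:,:,::-1]]))
E
```

```text
px 11881 tool lo/hi [[0.023056568614030153, -0.027712987653533538, -0.0187718790227711], [0.05350338253065312, 0.0004869155448059346, -0.014120963670892762], [0.0812369660643877, 0.029039908742027457, -0.012144890277321364]] plane [ 0.0029 -0.0004 -0.0147] circle mm ((52.520626068115234, 0.6124148368835449), 30.84080696105957)
wrist deck 22654 mean [0.597  0.0172 0.0297] rect c [586.2  13.5] [127.6 177.1] 17.2 z% [0.0285 0.0297 0.0308]
wrist dish 913 mean [0.618  0.0224 0.0435] rect c [600.6  -9.7] [129.8  52.3] 80.4 z% [0.0358 0.0444 0.0463]
wrist peg 404 mean [ 0.5732 -0.0605  0.0405] rect c [573.2 -61.2] [16.7 18.2] 13.0 z% [0.039  0.0406 0.0416]
wrist collar 1444 mean [0.608  0.0929 0.1119] rect c [607.9  95. ] [21.3 22.5] 87.3 z% [0.1092 0.1121 0.1133]
wrist posttop 20019 mean [0.5618 0.0444 0.1837] rect c [555.1  61.8] [111.2  80.5] 66.5 z% [0.1624 0.1847 0.1961]
wrist head none
wrist handle none
wrist loupe none
wrist rest none
scene deck 779 mean [0.608  0.0279 0.0298] rect c [590.4  16.7] [126.9 176.9] 18.6 z% [0.0248 0.0298 0.0341]
scene dish 73 mean [ 0.6128 -0.0015  0.043
[... 612 characters left out ...]
395 0.043 ]
scene loupe 9 mean [0.5062 0.3212 0.0349] rect c [467.2 306.4] [146.   30.5] 20.3 z% [0.034  0.0344 0.0368]
scene rest 642 mean [0.4608 0.3145 0.006 ] rect c [471.5 314.6] [180.1  64.3] 9.5 z% [0.0022 0.006  0.0102]
handle axis -14.350505141795693 through [ 0.4931 -0.2617] range [-0.0545  0.0523]
loupe axis 13.505058484653606 through [0.5062 0.3212] range [-0.1067  0.0292]
{'uv': [259.0, 192.1], 'conf': 0.78} [0.589  0.0173 0.1133] [0.5873 0.0154 0.1095]
{'uv': [271.6, 211.9], 'conf': 0.56} [0.6139 0.1052 0.1168]
t 22.6 at [0.5362 0.0013 0.0969] [179.9788  -0.0368  14.8926] shift [-0.0011  0.0016  0.0014] turn 0.19262969182477718 F [-0.4514  0.2515 -1.2372] w 0.015813660272798073
```

View pics/w11.png

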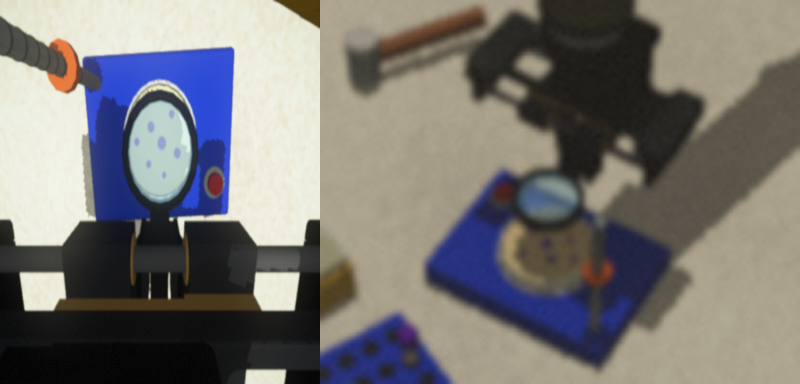

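Only millimetre corrections are left: the lens is at about (0.587,0.015,0.1097), the dish centre at (0.586,0.013) and the collar's mid-height at about 0.109.

Emit:
drive_tool:
  moves: "-0.001 0.0016 0.001 0 -1;-0.001 0.0016 0.001 0 -1;-0.001 0.0016 0.001 0 -1;-0.001 0.0016 0.001 0 -1;-0.001 0.0016 0.001 0 -1;-0.001 0.0016 0.001 0 -1;-0.001 0.0016 0.001 0 -1;-0.001 0.0016 0.001 0 -1"

```text
time_s: 23.4
tool_pos: [0.5353, -0.0005, 0.0955]
tool_rot: [180.0, 0.0, 14.9]
force: [0.9, 0.4, -1.4]
grip_width: 0.0156
```

Emit:
drive_tool:
  moves: "0 0 0 0 -1;0 0 0 0 -1;0 0 0 0 -1;0 0 0 0 -1;0 0 0 0 -1;0 0 0 0 -1;0 0 0 0 -1;0 0 0 0 -1"

```text
time_s: 24.2
tool_pos: [0.5353, -0.0005, 0.0955]
tool_rot: [180.0, 0.0, 14.9]
force: [0.1, -0.2, -0.2]
grip_width: 0.0163
```

```bash
python3 - <<'E'
from lp import *
loupe("w12");plan([.5355,-.0005,.0955],14.7);print(get_obs()["joint_velocities"]);print(sign_off())
E
```

```text
px 11886 tool lo/hi [[0.023057844096584484, -0.02758994345609167, -0.01882820309842868], [0.05359502694699146, 0.0005688458935735486, -0.01428420746365634], [0.08132374550643218, 0.029136760280275925, -0.012285294087387473]] plane [ 0.0023  0.0006 -0.0148] circle mm ((52.736690521240234, 0.7501232624053955), 30.99212646484375)
t 24.25 at [ 0.5354 -0.0004  0.0955] [179.9956   0.0009  14.8966] shift [0.0001 0.0001 0.    ] turn 0.19658769749710814 F [ 0.2607 -0.7237 -0.9288] w 0.015677683710135865
[ 0.0222  0.0804  0.1196 -0.092   0.0644  0.0597 -0.0825]
the job is handed in; nothing more can be done
None
```

The peg is driven home, the mallet is back standing on the bench, and the loupe is held level over the dish at the collar's height. I handed the job in at about 24 s; no verdict was reported.

- **Peg:** I pressed it down with the mallet's head rather than striking it. The force rose to 39 N with no further travel. The peg top then measured about 41 mm, which is fully home.
- **Mallet:** I set it down near where it started, and it was still standing there, well clear of the stand, in the last scene picture.
- **Loupe:** It is held by the handle with the gripper set to 30 N. The lens is about 1 mm from the dish centre and about 1 mm or less from the collar's mid-height. Tilt is close to zero and the arm was still.

**What disagreed or went wrong:**
- **Collar height:** The scene camera put the collar a few millimetres higher (mean about 112–113 mm). I went by the wrist camera, which saw the collar's top at about 113 mm, giving a mid-height of about 109 mm. Either value is within the 8 mm allowed.
- **First mallet grip:** I lifted before the fingers had closed, so I repeated the grip. The mallet had not moved.
- **Bystanders:** I made no separate final check of the other items on the bench.

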